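Lock out the fume extractor and pull its filter for inspection

ROBOT

A 6-joint arm with a two-finger parallel gripper is mounted at the origin on the work surface. World frame = base frame: x ahead of the robot, y to its left, z up, the work surface at z = 0. Lengths are in m, angles in rad, forces in N, time in s.
With the tool pointing down it reaches from about 0.325 to 1 m from the base axis. Payload 5.1 kg.
Tool frame: the origin (TCP) lies midway between the tips of the shut fingers; the grasp point (between the pads) lies 19 mm behind it; z points along the fingers, y is the line along which they close (so a half turn about z gives the same grasp; the last joint's range is limited). The gripper opens to 85 mm and grips with 20 to 120 N. Pads are 22 mm wide; open, the fingers measure 114 mm over their backs; the gripper's body (76 mm by 85 mm) begins 54 mm behind the grasp point. The pads swing forward as they close: fully open they stand 13 mm farther back than shut.
Start: joints at [1.069, 0.124, 1.65, -0, 1.367, -0.083], TCP at [0.264, 0.594, 0.231] pointing down, gripper open.
Joint ranges: [-2.61, 2.61], [-1.02, 2.33], [0.03, 2.71], [-1.35, 4.49], [0.32, 2.68], [-2.91, 2.91]. Speed limits (rad/s): [2.57, 2.57, 3.14, 3.14, 3.14, 3.14].

INTERFACE

Orientations are given as [roll, pitch, yaw] about the fixed x, y, z axes, in that order (R = Rz(yaw) Ry(pitch) Rx(roll)).
In Python, from bench import arm, eyes gives the robot as it stands. Calls block until the motion is done:
- arm.goto(position, orientation): joint-space move of the TCP to a pose.
- arm.move_linear(position, ori=None, speed=0.15, guard=None): straight line of the TCP; ori=None keeps the orientation; speed is the mean speed in m/s. With guard (N) it stops when the force on the tool has changed by that much, and returns True; else False.
- arm.set_joints(angles): joint-space move.
- arm.move_gripper(opening): finger opening in m; the grip force is fixed at half the most; returns when the fingers have stopped.
- arm.dwell(seconds).
- arm.solve_ik(position, orientation): joint angles nearest the present ones, or None.
- eyes.get_image(name): name is "side" or "top"; returns (picture, depth): 480x640x3 uint8, red, green, blue; 480x640 float32, m along the optical axis (not along the pixel's ray), 0 where there is no reading.
- eyes.camera_params(name): a dict with "fx", "fy", "cx", "cy" (pixels), "rvec" (rotation vector, rad) and "tvec" (3), from world to camera coordinates, as OpenCV has them. Camera axes: x right, y down, z forward; pixel columns grow to the right and rows downward; lengths in m; the calibration is good to about 2 mm. A picture is of the moment at which its call begins. camera_params takes no time and is no camera call.
A pose or a line that the arm cannot do raises arm.IKError and nothing moves.
- arm.job_done(): hands the job in; it is judged then, once.
Readings, each from a call of its own:
- arm.get_t(): time.
- arm.get_joint_positions(): joint angles.
- arm.get_joint_vel(): joint speeds.
- arm.get_effort(): joint torques, N m.
- arm.get_position(): TCP position.
- arm.get_tool_rot(): TCP orientation.
- arm.get_force(): force on the tool from outside, world axes, zero at the start.
- arm.get_ft_torque(): the same for the moment, N m.
- arm.get_width(): finger opening in m.
- arm.get_grasp_force(): force on a finger pad.
Only numpy, scipy, OpenCV 4.12 (cv2) and the standard library are available. Lean on these libraries where they do the work, as an engineer would, in place of code of your own. Each camera call takes 0.05 s, during which the arm holds its last target. There are 200 camera calls.

TASK

Take the red-headed lock pin out of its stand and push it all the way down through the hole in the yellow lug on the blue fume extractor, so its fan is locked before it is opened, and leave it there. Then swing the grey cover flap up until it stands upright or leans back, draw out the filter plate hidden beneath it by its green tab, and finish holding the plate still and upright in the gripper, at least 10 cm above the middle of the black tray. The flap stays open, and the horseshoe, can and brush are left where they are.

Things in the scene. Friction and masses are not known exactly. Their poses are not given: they have to be found in the camera images.
- housing: Fixed blue fume-extractor box, 150 (x) x 190 (y) x 130 high, walls 6, open-topped under the flap. Origin: centre of its underside; x points to the hinge side, away from the robot, z up. Black duct stub (radius 45, 45 long) on the +x wall. Inside, aluminium ribs at both y ends, up to 86 above the table, hold the filter plate at x = -35 in this frame with 2 play each side.
- eye (a point): Centre of the hole's mouth, on top of the yellow lug on the housing's -y wall: 122 from the housing's centre along -y, 110 above the table. Vertical hole, 13 wide, straight through the 20 thick lug (50 along x, 54 along y), mouth chamfered 2. Axes as the housing's.
- flap (a joint): Angle (rad) of the grey cover flap (150 x 190 x 6, 0.25 kg): 0 closed, 1.57 upright, 2.2 its stop, leaning back. Hinge line along the housing's y at x = +75, z = 130 in the housing frame; opening lifts the robot-side edge. It may start up to 0.2 ajar. The stiff hinge (0.3 N m) keeps it wherever it is left.
- flap_pull (a point): Grip point in the orange pull tab on the flap: 125 from the hinge line along the flap, 24 above the flap's underside. The tab is 12 thick (along the housing's y), 22 along the flap, and spans 6 to 38 above the underside. Axes turn with the flap (the housing's when closed).
- plate: Loose filter plate, 0.18 to 0.35 kg: aluminium frame 15 (x) x 164 (y) x 85 high with grey pleats; on top in the middle a green pull tab 14 (x) x 30 (y), 85 to 113 above the origin. Origin: centre of its underside, z up. It stands on the housing's inner floor, 6 above the table, its axes along the housing's; tab top 11 below the rim.
- pin: Loose steel lock pin, about 80 g, upright in the stand. Origin at its tip; z up along the pin to the head. Shaft 10 diameter with a 7 mm tapered tip, from 0 to 60; collar 26 diameter from 60 to 64 (rests on the stand, later on the lug); red head 20 x 20 square (sides along its x and y) from 64 to 94.
- stand: Fixed dark steel block 60 x 60 x 70 high with a 13 mm wide vertical hole in the middle that holds the pin. Origin: centre of its underside.
- tray: Fixed black plastic tray 140 (x) x 210 (y) x 25 high. Origin: centre of its underside.
- horseshoe: Dark steel horseshoe, about 110 across, 12 thick, lying flat; leave alone.
- can: Standing spray-paint-sized can with a red band, 60 diameter, 140 high; leave alone. Origin: centre of its underside.
- brush: Brush lying on the table at the far edge; leave alone.
Mind the look-alikes: they are no part of the job. Of the things that look like the pin, the largest one is meant.

How it is judged:
By the outcome, as a careful person would: the job done as asked, in the order asked, and still so for the second after the job is handed in, while the arm keeps its last pose, push and grip.
It also fails if it takes over 64 s, if anything falls off the work surface, if the arm or the gripper's body presses on something with over 40 N, if the wrist force passes 120 N, or if a joint passes its speed limit or range.

## Working session

There is one attempt and no reset: what is moved stays moved. The work goes in short steps, each a Python script; the robot and the scene stay as the last script left them, time stands still between calls to the robot, and variables do not carry over. Pictures are saved under pics/ and viewed, at most 10 in all, crops included, and the job is handed in when it is done.

```bash
ls; mkdir -p pics
cat > h.py <<'E'
import numpy as np, cv2
from bench import arm, eyes
def cam(n):
    p=eyes.camera_params(n); R=cv2.Rodrigues(np.array(p["rvec"],float))[0]; t=np.array(p["tvec"],float).ravel()
    return p,R,t
def ray(n,u,v):
    p,R,t=cam(n); d=R.T@np.array([(u-p["cx"])/p["fx"],(v-p["cy"])/p["fy"],1]); return -R.T@t,d
def onplane(n,u,v,z):
    o,d=ray(n,u,v); return o+d*(z-o[2])/d[2]
def cloud(n,depth):
    p,R,t=cam(n); v,u=np.mgrid[:480,:640]
    P=np.stack([(u-p["cx"])/p["fx"]*depth,(v-p["cy"])/p["fy"]*depth,depth],-1)
    W=(P-t)@R; W[depth<=0]=np.nan; return W
def shot(n,f):
    im,d=eyes.get_image(n); cv2.imwrite(f"pics/{f}.png",im[:,:,::-1]); np.savez(f"pics/{f}.npz",im=im,d=d); return im,d
E
python3 - <<'E'
from h import *
for n in("top","side"):
    shot(n,n+"0"); p,R,t=cam(n); print(n,p["fx"],p["cx"],p["cy"],-R.T@t,R[2])
E
```

```text
pics
top 479.97353528470404 316.35669060144244 242.703544616766 [0.45998011 0.05224583 1.00664666] [ 0.1565371  -0.01629778 -0.9875376 ]
side 548.67811538264 311.1002522840248 242.370306729682 [ 0.1699005  -0.49496559  0.85382462] [ 0.42940494  0.52842307 -0.73237999]
```

View pics/top0.png

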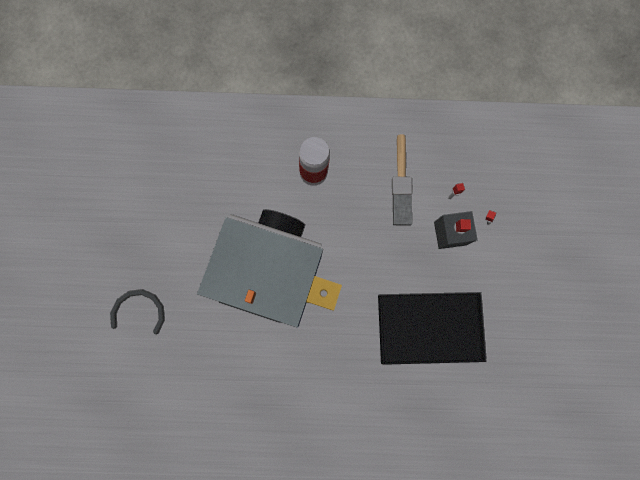

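View pics/side0.png

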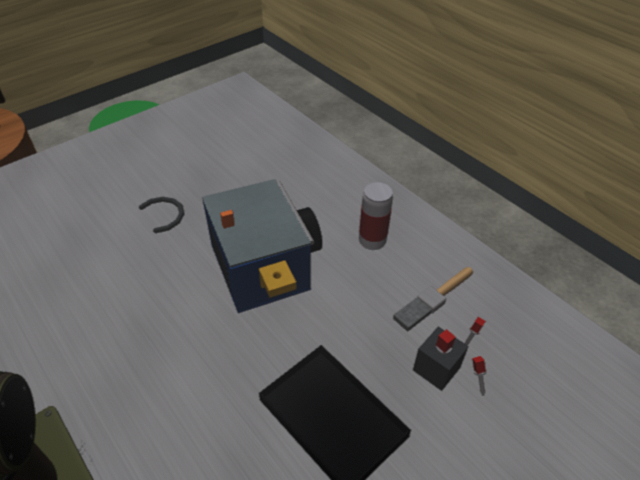

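The top view shows the flap centred near (262,270), the orange tab at (250,297), the lug hole at (323,293), the pin head at (464,226) in its stand, and the tray around (432,328). In the side view the head is at (446,341) and the hole at (278,275). The flap looks slightly ajar, and the two smaller red pins on the table are decoys.

```bash
cat >> h.py <<'E'
def tri(u1,u2):
    A=[];b=[]
    for n,(u,v) in(("top",u1),("side",u2)):
        o,d=ray(n,u,v); d/=np.linalg.norm(d); M=np.eye(3)-np.outer(d,d); A.append(M); b.append(M@o)
    x=np.linalg.lstsq(np.vstack(A),np.hstack(b),rcond=None)[0]
    return x,np.linalg.norm(np.hstack([A[i]@x-b[i] for i in(0,1)]))
def comp(mask,u,v):
    n,l,s,c=cv2.connectedComponentsWithStats(mask.astype(np.uint8)); 
    k=min(range(1,n),key=lambda i:np.hypot(*(c[i]-[u,v]))+(1e3 if s[i,4]<12 else 0)); return l==k,c[k],s[k]
def masks(im):
    hsv=cv2.cvtColor(im,cv2.COLOR_RGB2HSV); h,s,v=[hsv[...,i].astype(int) for i in range(3)]
    return dict(red=((h<5)|(h>174))&(s>150)&(v>60),orange=(h>=6)&(h<=16)&(s>170)&(v>90),
      yellow=(h>=18)&(h<=28)&(s>150),green=(h>45)&(h<80)&(s>100),
      black=(v<45)&(s<90))
def rect(P): # xy rect
    (c,s,a)=cv2.minAreaRect(P[:,:2].astype(np.float32)); return np.round(c,4),np.round(s,4),round(a,1)
E
python3 - <<'E'
from h import *
np.set_printoptions(precision=4,suppress=True)
seeds=dict(pin=("red",(464,226),(446,341)),pull=("orange",(250,297),(228,219)),lug=("yellow",(323,293),(278,278)))
for k,(c,a,b) in seeds.items():
    for n,uv in(("top",a),("side",b)):
        z=np.load(f"pics/{n}0.npz"); W=cloud(n,z["d"]); m,cc,s=comp(masks(z["im"])[c],*uv)
        P=W[m];P=P[~np.isnan(P[:,0])]; zt=np.percentile(P[:,2],95); T=P[np.abs(P[:,2]-zt)<.005]
        print(k,n,cc,s,"ztop",zt,"topmean",T.mean(0),"mid",(T.min(0)+T.max(0))[:2]/2,rect(T))
# hole
H={}
for n,uv in(("top",(323,293)),("side",(278,275))):
    z=np.load(f"pics/{n}0.npz"); m,_,_=comp(masks(z["im"])["yellow"],*uv)
    cs,hi=cv2.findContours(m.astype(np.uint8),cv2.RETR_CCOMP,cv2.CHAIN_APPROX_NONE)
    for c,h in zip(cs,hi[0]):
        if h[3]>=0 and len(c)>=4: H[n]=c[:,0].mean(0); print(n,H[n],len(c),onplane(n,*H[n],.11))
if len(H)==2: print("hole tri",tri(H["top"],H["side"]))
# flap plane & edges, tray
for n,uv in(("top",(275,260)),("side",(260,215))):
    z=np.load(f"pics/{n}0.npz"); W=cloud(n,z["d"]); im=z["im"]
    w=W[uv[1]-15:uv[1]+15,uv[0]-20:uv[0]+20].reshape(-1,3); c=w.mean(0); nv=np.linalg.svd(w-c)[2][2]; nv*=np.sign(nv[2])
    print("flap",n,c,nv,np.arccos(nv[2]))
    m=(np.abs((W-c)@nv)<.003)&(W[...,2]>.1); m,_,_=comp(cv2.morphologyEx(m.astype(np.uint8),cv2.MORPH_OPEN,np.ones((5,5))),*uv)
    print("  rect",rect(W[m]),m.sum())
    m2,cc,_=comp(masks(im)["black"],*((432,328) if n=="top" else (335,415)))
    P=W[m2]; print("tray",rect(P[~np.isnan(P[:,0])]),np.nanpercentile(P[:,2],[5,50,95]))
    d=(z["d"]>0)
    # stand
    m3=(np.abs(W[...,2]-.07)<.004)&(im.max(-1)<90); m3,cc,_=comp(m3,*((458,232) if n=="top" else (440,345))); print("stand",rect(W[m3]),m3.sum())
E
```

```text
pin top [463.2577 224.9264] [456 219  15  13 163] ztop 0.10655232512696085 topmean [ 0.6482 -0.2485  0.1043] mid [ 0.6483 -0.2484] (array([ 0.6483, -0.2485]), array([0.0198, 0.0197]), 2.6)
pin side [444.849  338.9844] [437 330  18  21 192] ztop 0.10581764867195854 topmean [ 0.6488 -0.2518  0.1042] mid [ 0.6492 -0.2518] (array([ 0.6492, -0.2518]), array([0.0195, 0.0208]), 89.4)
pull top [249.2857 296.2321] [245 291   9  12  56] ztop 0.1725922161131562 topmean [0.4957 0.152  0.1704] mid [0.4951 0.1523] (array([0.4958, 0.1523]), array([0.0105, 0.0196]), 71.8)
pull side [226.2195 213.2683] [221 211  11   6  41] ztop 0.17215567440674082 topmean [0.4972 0.1488 0.1703] mid [0.4968 0.149 ] (array([0.4971, 0.1488]), array([0.0094, 0.0185]), 68.7)
lug top [323.2026 292.9781] [306 276  35  34 686] ztop 0.1122819272991239 topmean [0.5082 0.022  0.11  ] mid [0.5088 0.0216] (array([0.5083, 0.0221]), array([0.0524, 0.0482]), 73.1)
lug side [276.2915 275.9285] [259 261  37  33 741] ztop 0.11167136595277698 topmean [0.51   0.0183 0.1096] mid [0.5105 0.0183] (array([0.5101, 0.0182]), array([0.0578, 0.0503]), 72.9)
top [323.2  293.28] 25 [0.5072 0.0222 0.11  ]
side [275.2222 275.2222] 9 [0.5076 0.0201 0.11  ]
hole tri (array([0.5079, 0.0218, 0.1079]), np.float64(0.0009488741986477786))Traceback (most recent call last):
  File "<stdin>", line 20, in <module>
    u, s, vh = gufunc(a, signature=signature)
               ~~~~~~^^^^^^^^^^^^^^^^^^^^^^^^
    raise LinAlgError("SVD did not converge")
numpy.linalg.LinAlgError: SVD did not converge
```

Run:
```python
from h import *
np.set_printoptions(precision=4,suppress=True)
for n,uv in(("top",(275,260)),("side",(260,215))):
    z=np.load(f"pics/{n}0.npz"); W=cloud(n,z["d"]); im=z["im"]; V=np.nan_to_num(W)
    w=W[uv[1]-15:uv[1]+15,uv[0]-20:uv[0]+20].reshape(-1,3); w=w[~np.isnan(w[:,0])]; c=w.mean(0); nv=np.linalg.svd(w-c)[2][2]; nv*=np.sign(nv[2])
    m=(np.abs((V-c)@nv)<.005)&(V[...,2]>.1); m,_,_=comp(cv2.morphologyEx(m.astype(np.uint8),cv2.MORPH_CLOSE,np.ones((3,3))),*uv)
    m&=V[...,2]>.1; w=V[m]; c=w.mean(0); nv=np.linalg.svd(w-c,full_matrices=False)[2][2]; nv*=np.sign(nv[2])
    print("flap",n,c,nv,np.arccos(nv[2]),"yaw",np.degrees(np.arctan2(-nv[1],-nv[0])))
    print("  rect",rect(w),m.sum(), "z",np.percentile(w[:,2],[2,98]))
    m2,cc,_=comp(masks(im)["black"],*((432,328) if n=="top" else (335,415)))
    P=W[m2]; P=P[~np.isnan(P[:,0])]; print("tray",rect(P),np.percentile(P[:,2],[5,50,95]))
    m3=(np.abs(V[...,2]-.07)<.005)&(im.max(-1)<110); m3,cc,_=comp(m3,*((458,232) if n=="top" else (440,345))); print("stand",rect(V[m3]),m3.sum())
p,t=tri((463.26,224.93),(444.85,338.98)); print("pin head centroids",p,t)
D=-np.pi
for name,pos,yaw in(("pin",(.648,-.249,.085),0),("above eye",(.508,.022,.19),-.28),("hi",(.4,.1,.3),-.28)):
    print(name,arm.solve_ik(pos,[np.pi,0,yaw]))
print(arm.get_tool_rot(),arm.get_width(),arm.get_t())
```

```text
flap top [0.5462 0.1368 0.1373] [ 0.0263 -0.0069  0.9996] 0.02725071327608731 yaw 165.24479254731654
  rect (array([0.5479, 0.1372]), array([0.1908, 0.1584]), 73.3) 8892 z [0.1327 0.1412]
tray (array([ 0.4483, -0.2027]), array([0.1378, 0.2095]), 2.8) [0.0011 0.0042 0.0237]
stand (array([ 0.6488, -0.2489]), array([0.0604, 0.0618]), 9.4) 712
flap side [0.546  0.1268 0.1369] [ 0.0246 -0.0063  0.9997] 0.025346584025324415 yaw 165.6729787788637
  rect (array([0.5495, 0.1343]), array([0.1941, 0.1582]), 73.2) 5964 z [0.1326 0.1405]
tray (array([ 0.45  , -0.2063]), array([0.1399, 0.2102]), 2.7) [0.0017 0.0044 0.0241]
stand (array([ 0.6503, -0.2517]), array([0.0639, 0.0616]), 8.2) 924
pin head centroids [ 0.6493 -0.2492  0.093 ] 0.001487546407531794
pin [-0.4442  0.338   1.6543 -0.      1.1493  1.1266]
above eye [-0.0623 -0.1645  2.0046 -0.      1.3015  1.7885]
hi [ 0.1146 -0.4667  2.0527 -0.      1.5556  1.9654]
[-3.1397 -0.0002  2.7228] 0.08540461664306673 0.1
```

Measurements agree with the given sizes:

| Item | Measured | Check |
|---|---|---|
| Lug hole | (0.508, 0.021), z about 0.11 | matches 110 |
| Pin head top | z about 0.104 | matches 70 + 34 |
| Housing yaw | about -16.8° | from the flap and lug rectangles |
| Flap | 0.026 rad | nearly closed |

Next I grasp the pin.

```bash
cat >> h.py <<'E'
from math import pi
EYE=np.array([.508,.0212,.11]); TH=np.radians(-16.8)
XH=np.array([np.cos(TH),np.sin(TH),0]); YH=np.array([-np.sin(TH),np.cos(TH),0]); ZH=np.array([0,0,1.])
HC=EYE+.122*YH; HC[2]=0
np.set_printoptions(precision=4,suppress=True)
E
python3 - <<'E'
from h import *
o=[pi,0,pi/2]
arm.goto([.6487,-.250,.2],o); print(arm.get_t(),arm.get_position())
arm.move_gripper(.045)
print(arm.move_linear([.6487,-.250,.080],o,guard=8),arm.get_position(),arm.get_force())
arm.move_gripper(0); print(arm.get_width(),arm.get_grasp_force(),arm.get_t())
arm.move_linear([.6487,-.250,.2],speed=.2); print(arm.get_width(),arm.get_force())
arm.goto([*EYE[:2],.208],[pi,0,pi/2+TH]); print(arm.get_t(),arm.get_position())
shot("side","side1"); shot("top","top1")
a=cv2.imread("pics/side1.png")[160:340,180:420]; b=cv2.imread("pics/top1.png")[200:380,220:460]
cv2.imwrite("pics/hover.png",np.hstack([cv2.resize(x,(400,300),interpolation=2) for x in(a,b)]))
E
```

```text
3.3417 [ 0.649  -0.2492  0.2001]
False [ 0.6496 -0.2504  0.0814] [0.2927 0.0773 0.3632]
0.018819388253005005 60.45564293861389 5.1083
0.018868536630748327 [-0.4062  0.6909 -1.5521]
7.025 [0.5083 0.0207 0.2077]
```

View pics/hover.png

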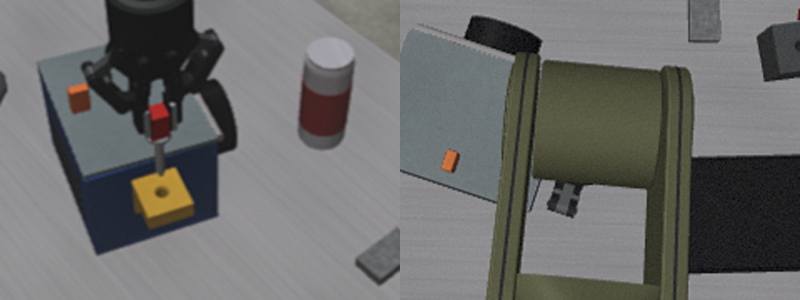

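The pin is held over the hole: in the side crop the tip is near (160,172) and the hole at (161,192); in the top view the arm hides the pin and hole. I'll measure shaft versus hole in the side view alone, so the calibration error cancels.

Run:
```python
from h import *
z=np.load("pics/side1.npz"); V=np.nan_to_num(cloud("side",z["d"]))
m,cc,_=comp(masks(z["im"])["yellow"],278,278); 
cs,hi=cv2.findContours(m.astype(np.uint8),cv2.RETR_CCOMP,cv2.CHAIN_APPROX_NONE)
for c,h in zip(cs,hi[0]):
    if h[3]>=0: (e,s,a)=cv2.minAreaRect(c); print("hole",c[:,0].mean(0),e,len(c),onplane("side",*e,.11))
print("lug",rect(V[m&(abs(V[...,2]-.11)<.005)]))
sh=(np.hypot(V[...,0]-.508,V[...,1]-.021)<.02)&(V[...,2]>.125)&(V[...,2]<.19)&~masks(z["im"])["red"]
for v in range(235,272):
    u=np.where(sh[v])[0]
    if len(u): print(v,u.min(),u.max(),V[v,u].mean(0))
p,R,t=cam("side")
for q in([.508,.021,.136],[.508,.021,.185],[.508,.021,.11]):
    c=R@np.array(q)+t; print(q,c[0]/c[2]*p["fx"]+p["cx"],c[1]/c[2]*p["fy"]+p["cy"])
```

```text
hole [263. 283.] (263.0000305175781, 283.0000305175781) 4 [0.4808 0.0193 0.11  ]
hole [275.  275.5] (275.0, 275.5) 10 [0.5069 0.0198 0.11  ]
lug (array([0.5105, 0.0187]), array([0.0591, 0.0498]), 73.6)
247 273 278 [0.5098 0.0164 0.1849]
248 273 278 [0.5099 0.0169 0.182 ]
249 273 278 [0.5098 0.0169 0.1797]
250 273 278 [0.5093 0.0164 0.1779]
251 273 278 [0.5093 0.0166 0.1753]
252 273 278 [0.5091 0.0165 0.1729]
253 273 278 [0.5098 0.0177 0.169 ]
254 273 278 [0.5091 0.0169 0.1677]
255 273 278 [0.5092 0.0172 0.1648]
256 274 278 [0.5094 0.0162 0.163 ]
257 274 278 [0.5093 0.0164 0.1603]
258 274 278 [0.509  0.016  0.1584]
259 274 278 [0.5091 0.0164 0.1553]
260 274 279 [0.51   0.0165 0.1521]
261 274 279 [0.51   0.0166 0.1494]
262 274 279 [0.5102 0.0171 0.1462]
263 274 278 [0.5093 0.0167 0.1446]
264 275 278 [0.5096 0.0167 0.1418]
265 276 277 [0.5104 0.0181 0.1373]
[0.508, 0.021, 0.136] 274.4032028087183 265.15035186033185
[0.508, 0.021, 0.185] 273.00572408871557 245.88276564070924
[0.508, 0.021, 0.11] 275.1024087257553 274.79057757464875
```

Run:
```python
from h import *
for f,n,u,v in(("side0","side",276,275),("side1","side",276,275),("top0","top",323,293)):
    g=np.load(f"pics/{f}.npz")["im"].astype(int)[...,0]; w=g[v-8:v+9,u-8:u+9]
    print(f); print(w[2:-2])
    med=np.median(w); d=np.clip(med-15-w,0,None).astype(float); yy,xx=np.mgrid[-8:9,-8:9]; d[np.hypot(xx,yy)>6]=0
    c=(u+(d*xx).sum()/d.sum(),v+(d*yy).sum()/d.sum()); print(c,onplane(n,*c,.11))
print(np.load("pics/side1.npz")["im"][246:268:3,268:284].sum(-1)//3)
```

```text
side0
[[152 151 151 151 152 153 153 153 154 155 153 154 152 153 152 153 154]
 [152 152 153 153 152 153 152 152 148 149 152 151 152 152 152 153 152]
 [153 151 153 154 153 150 144 139 135 134 141 144 149 152 151 153 152]
 [151 153 155 154 152 138 119 108 104 110 118 126 139 147 151 153 154]
 [150 152 154 154 142 118  96  85  82  85  93 108 125 142 151 153 154]
 [148 151 153 151 134 101  74  65  67  74  78  88 109 133 150 153 155]
 [151 152 151 149 131  92  62  56  65  71  75  78  97 127 149 152 153]
 [150 150 152 151 136 100  63  57  64  74  75  81 105 136 150 151 154]
 [150 152 153 154 146 122  92  74  70  75  85 100 126 148 152 153 153]
 [151 152 152 152 152 147 133 116 104 107 117 132 147 153 152 153 153]
 [149 151 152 153 152 154 152 149 148 148 152 152 155 154 154 153 152]
 [150 151 152 153 152 152 153 155 155 155 154 156 155 154 153 152 151]
 [150 150 153 152 152 152 153 153 153 153 155 154 153 153 153 152 152]]
(np.float64(276.32851678708033), np.float64(275.0152996175096)) [0.5094 0.0192 0.11  ]
side1
[[181 180 180 180 182 181 182 183 184 183 182 182 182 183 181 182 182]
 [182 
[... 1786 characters left out ...]
64]
 [164 159 161 159 161 161 161 162 163 163 163 162 162 164 164 164 164]]
(np.float64(322.91948051948054), np.float64(292.26666666666665)) [0.5091 0.0228 0.11  ]
[[108 105  94  87  81  76  74  71  67  64  74  94 109 113 111 111]
 [110 110 112 109  95  74  69  68  60  62  85 110 114 114 113 108]
 [112 112 114 111  98  78  71  69  62  56  55  60  57  54  54  51]
 [ 63  58  52  50  56  65  71  71  63  57  47  40  35  36  36  36]
 [ 43  41  36  35  39  57  71  70  65  58  49  40  36  35  35  34]
 [ 37  36  36  36  38  53  68  70  66  57  54  63  76  86 105 121]
 [ 52  62  75  85  96 109 108  86  67  73 102 125 131 130 130 130]
 [128 128 126 126 125 126 127 129 130 129 129 129 129 129 129 129]]
```

Hole centre in the side view is (276.35,275.0). The shaft axis extended down to the mouth lands at about u = 277, roughly 1 mm to the right. I'll shift by that and insert with a guard.

Run:
```python
from h import *
q=np.array([.5074,.0216]); o=[pi,0,pi/2+TH]
arm.move_linear([*q,.185],o,speed=.1); f0=arm.get_force()
s=arm.move_linear([*q,.150],o,speed=.05,guard=10); print(s,arm.get_position(),arm.get_force()-f0)
if not s:
    s=arm.move_linear([*q,.1205],o,speed=.05,guard=20); print(s,arm.get_position(),arm.get_force()-f0)
print(arm.get_t())
```

```text
False [0.5072 0.0215 0.1498] [-0.8765 -0.6749 -1.4329]
True [0.5072 0.0214 0.1219] [-0.3205  0.0056  3.0697]
8.9333
```

Pin seated at about the expected height. Now I release it, check it, and plan the flap arc.

```bash
cat >> h.py <<'E'
from scipy.spatial.transform import Rotation as Rn
def tilt(tau):
    z=-np.sin(tau)*XH-np.cos(tau)*ZH; y=-YH; x=np.cross(y,z)
    return Rn.from_matrix(np.stack([x,y,z],1)).as_euler("xyz"),z
def flap(a,tau,h=.030,back=0.):
    P=HC+.075*XH+.130*ZH+.125*(-np.cos(a)*XH+np.sin(a)*ZH)+h*(np.sin(a)*XH+np.cos(a)*ZH)
    e,z=tilt(tau); return P+(.019-back)*z,e
E
python3 - <<'E'
from h import *
arm.move_gripper(.04); q=arm.get_position(); print(arm.get_width())
arm.move_linear([q[0],q[1],.26],speed=.25)
p,e=flap(.026,-.3,back=.08); arm.goto(p,e); print(arm.get_t())
arm.move_gripper(.05)
im,d=shot("side","side2"); V=np.nan_to_num(cloud("side",d))
m,cc,s=comp(masks(im)["red"],277,255); P=V[m]; print("head",cc,s,np.percentile(P[:,2],[2,10,90,98]))
print("lug z",np.median(V[comp(masks(im)["yellow"],278,278)[0]][:,2]))
for k in np.linspace(0,1,12):
    a=.026+k*1.67; tau=-.3+.9*k; p,e=flap(a,tau); j=arm.solve_ik(p,e); print(round(a,2),p,j)
cv2.imwrite("pics/p2.png",cv2.resize(im[170:350,170:410,::-1],(640,480)))
E
```

```text
0.04005358273949462
11.7083
head [274.6667 262.4333] [268 257  14  13 120] [0.1231 0.1377 0.1452 0.1467]
lug z 0.10948683719353557
0.03 [0.5016 0.1506 0.1451] [ 0.2727 -0.2325  2.1624 -0.1939  0.9652  2.2276]
0.18 [0.5063 0.1492 0.1631] [ 0.2426 -0.2053  2.0977 -0.1267  1.0642  2.1579]
0.33 [0.5136 0.1469 0.18  ] [ 0.2122 -0.1664  2.028  -0.0718  1.1615  2.1009]
0.48 [0.5233 0.144  0.1955] [ 0.1824 -0.1176  1.9541 -0.0262  1.2567  2.0539]
0.63 [0.5351 0.1405 0.2092] [ 0.1538 -0.0604  1.8768  0.0121  1.3498  2.015 ]
0.79 [0.5487 0.1363 0.2207] [0.1268 0.0037 1.7971 0.0448 1.4406 1.9828]
0.94 [0.5639 0.1318 0.2298] [0.1019 0.0735 1.7154 0.0732 1.5293 1.9564]
1.09 [0.5801 0.1269 0.2364] [0.0791 0.1477 1.6326 0.0983 1.6159 1.935 ]
1.24 [0.5971 0.1217 0.2402] [0.0586 0.2255 1.5491 0.1209 1.7005 1.9181]
1.39 [0.6144 0.1165 0.2411] [0.0402 0.306  1.4655 0.142  1.783  1.9051]
1.54 [0.6316 0.1113 0.2392] [0.024  0.3882 1.3826 0.1621 1.8636 1.8958]
1.7 [0.6482 0.1063 0.2346] [0.0097 0.4715 1.3008 0.1818 1.9421 1.8898]
```

View pics/p2.png

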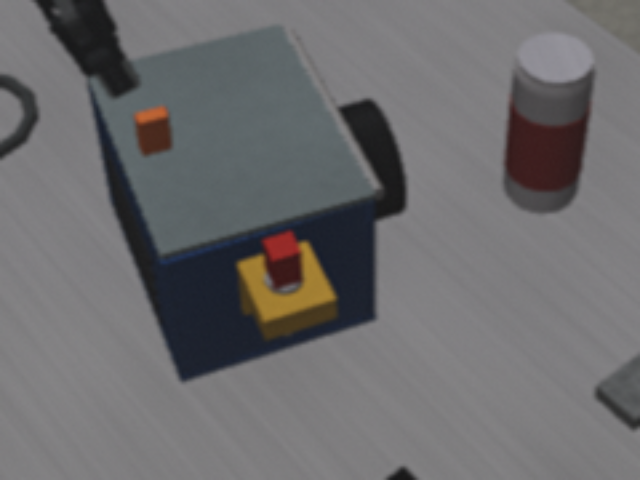

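The crop shows the pin seated upright in the lug: red head at (283,260), collar on the yellow, head top measured at 0.145 (expected 0.144). The tab at (153,130) is free. The arc is reachable, so I open the flap.

Run:
```python
from h import *
p,e=flap(.026,-.3); print(arm.move_linear(p,e,speed=.1,guard=8),arm.get_position()-p)
arm.move_gripper(0); w=arm.get_width(); print("w",w,arm.get_grasp_force())
if .006<w<.02:
    for k in np.linspace(0,1,12)[1:]:
        p,e=flap(.026+k*1.67,-.3+.9*k); arm.move_linear(p,e,speed=.08); f=arm.get_force()
        print(round(.026+k*1.67,2),f,arm.get_width())
        if np.linalg.norm(f)>45 or arm.get_width()<.006: break
print(arm.get_t()); im,d=shot("side","side3")
```

```text
False [0.0004 0.0002 0.0008]
w 0.011326689476326505 59.88428056240082
0.18 [-0.2269  4.7449 -0.4097] 0.010933312392683626
0.33 [ 0.8457  6.6398 -2.2513] 0.010887798271063771
0.48 [-0.0073  6.2218 -2.5545] 0.011015923336942107
0.63 [-1.0759  6.19   -2.9121] 0.01092565198292293
0.79 [-0.9127  6.381  -1.8919] 0.010797702687660442
0.94 [-1.1719  6.8012 -1.3224] 0.010650043796071505
1.09 [-1.2942  5.8626 -1.7793] 0.01106566076375721
1.24 [ 0.274   5.423  -1.8203] 0.010698306451187972
1.39 [-1.2008  6.1514 -1.7691] 0.01090410430692412
1.54 [-1.4784  5.5387 -1.5333] 0.010659834677053226
1.7 [ 0.2413  6.2615 -1.6161] 0.010595838079489096
17.55
```

View pics/side3.png

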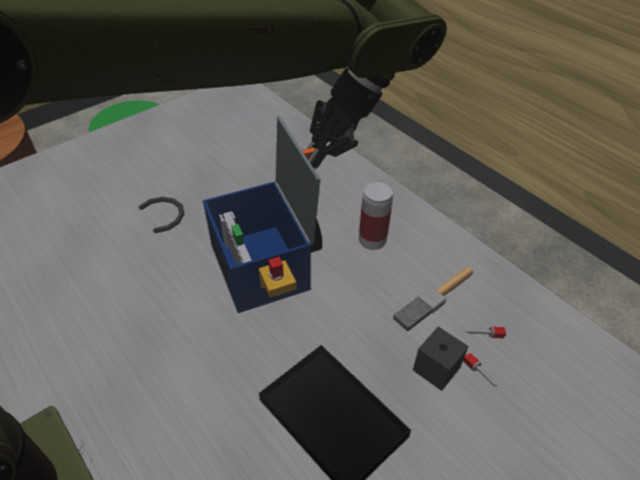

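The flap stands past upright; the filter plate's green tab shows at (238,234), with the pin still seated at (276,267). I lean the flap back a little more, release it, and look for the tab from above.

Run:
```python
from h import *
try:
    p,e=flap(1.86,.75); arm.move_linear(p,e,speed=.08); print(arm.get_force())
except arm.IKError: print("ik")
arm.move_gripper(.035)
q=np.array(arm.get_position()); e=arm.get_tool_rot(); z=Rn.from_euler("xyz",e).as_matrix()[:,2]
q=q-.06*z; arm.move_linear(q,e,speed=.2); print(arm.get_force())
q[2]=.42; arm.move_linear(q,e,speed=.3)
PX=HC-.035*XH; d0,_=tilt(0)
arm.goto([PX[0]-.02,PX[1]+.0,.38],d0); print(arm.get_t(),arm.get_position())
G={}
for n,uv in(("side",(238,234)),("top",(262,300))):
    im,d=shot(n,n+"4"); V=np.nan_to_num(cloud(n,d)); m=masks(im)["green"]&(V[...,0]>.35)&(V[...,2]>.05)&(V[...,2]<.16)
    if m.sum()>8:
        m,cc,s=comp(m,*uv); P=V[m]; zt=np.percentile(P[:,2],95); T=P[abs(P[:,2]-zt)<.005]; print(n,cc,s,zt,T.mean(0),rect(T))
print("expected",HC-.035*XH)
```

```text
[-0.9786  7.2516 -3.2207]
[-0.371   0.8233 -1.4809]
20.425 [0.49   0.148  0.3789]
side [237.4867 233.46  ] [232 224  11  21 150] 0.11998702038905976 [0.5129 0.1465 0.118 ] (array([0.5134, 0.1478]), array([0.0337, 0.0145]), 74.1)
expected [0.5098 0.1481 0.    ]
```

View pics/side4.png

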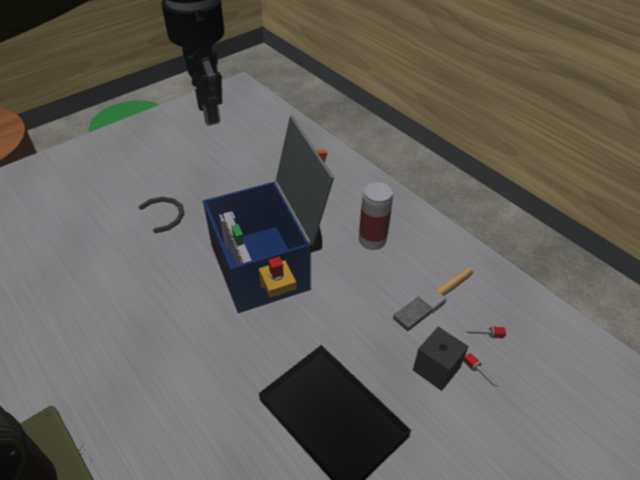

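The flap leans back on its own and the green tab is at (237,233), z about 0.119. The arm hid it from the top camera, so I swing aside for a second view and then grasp.

Run:
```python
from h import *
j=np.array(arm.get_joint_positions()); k=j.copy(); k[0]+=.55; arm.set_joints(k)
im,d=shot("top","top5"); V=np.nan_to_num(cloud("top",d)); m=masks(im)["green"]&(V[...,2]>.05)&(V[...,2]<.16)&(V[...,0]>.35)
print(m.sum())
if m.sum()>8:
    m,cc,s=comp(m,262,300); P=V[m]; zt=np.percentile(P[:,2],95); T=P[abs(P[:,2]-zt)<.006]; print(cc,s,zt,T.mean(0),rect(T),"tri",tri(cc,(237.5,233.5)))
t1=comp(masks(np.load("pics/top0.npz")["im"])["black"],432,328)[1]; t2=comp(masks(np.load("pics/side0.npz")["im"])["black"],335,415)[1]; print("tray",tri(t1,t2))
print(arm.get_t())
```

```text
121
[253.9587 289.1405] [246 284  17  11 121] 0.12117210285681584 [0.511  0.1502 0.119 ] (array([0.511 , 0.1506]), array([0.0299, 0.0133]), 73.3) tri (array([0.5131, 0.1507, 0.1057]), np.float64(0.00247595918765917))
tray (array([ 0.4496, -0.2069,  0.0054]), np.float64(0.004043230084491307))
21.65
```

Both views put the tab at (0.5115, 0.149) with its top at 0.119, matching the text. Now I grasp it and draw the plate out.

Run:
```python
from h import *
d0,_=tilt(0); x,y=.5115,.1490
arm.move_gripper(.055)
arm.goto([x,y,.30],d0); arm.move_linear([x,y,.15],speed=.2)
print(arm.move_linear([x,y,.095],speed=.08,guard=8),arm.get_position())
arm.move_gripper(0); w=arm.get_width(); print(w,arm.get_grasp_force())
if w>.02:
    for z in(.12,.15,.19,.30):
        arm.move_linear([x,y,z],d0,speed=.1); print(arm.get_force(),arm.get_width())
print(arm.get_t()); shot("side","side6")
```

```text
False [0.5118 0.149  0.0952]
0.028873276811205016 59.89420473575592
[ 0.6924  0.2431 -1.7658] 0.028486105492095196
[-0.7845 -0.4705 -2.7227] 0.028558276076650187
[-0.9114  0.0804 -1.7066] 0.0284275406638635
[-0.4824  0.0722 -2.5523] 0.02871017830938728
27.8583
```

View pics/side6.png

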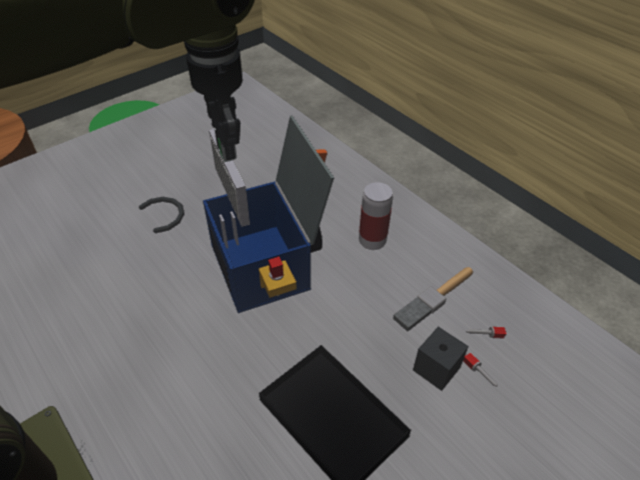

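The plate hangs upright from the gripper at about (232,190), clear of the box and flap. I carry it to the tray.

Run:
```python
from h import *
d0,_=tilt(0)
arm.move_linear([.449,-.2045,.29],d0,speed=.12); arm.dwell(1)
print(arm.get_t(),arm.get_position(),arm.get_width(),arm.get_grasp_force(),arm.get_joint_vel())
im,d=shot("side","side7"); V=np.nan_to_num(cloud("side",d))
w=(abs(V[...,0]-.449)<.09)&(abs(V[...,1]+.2045)<.11)&(V[...,2]>.15)&(V[...,2]<.26); P=V[w]; print(P.min(0),P.max(0),P.mean(0))
c=P.mean(0); n=np.linalg.svd(P-c,full_matrices=False)[2][2]; print("normal",n)
m,_,_=comp(masks(im)["red"],277,267); print("head z",np.percentile(V[m][:,2],95))
```

```text
32.05 [ 0.449  -0.2045  0.29  ] 0.028849532397874862 60.04636287689209 [ 0.0005  0.0025  0.0001  0.0007 -0.0013 -0.001 ]
[ 0.4184 -0.2876  0.1993] [ 0.4663 -0.128   0.26  ] [ 0.4374 -0.2233  0.2322]
normal [-0.9654  0.2606 -0.0087]
head z 0.14486390969542573
```

View pics/side7.png

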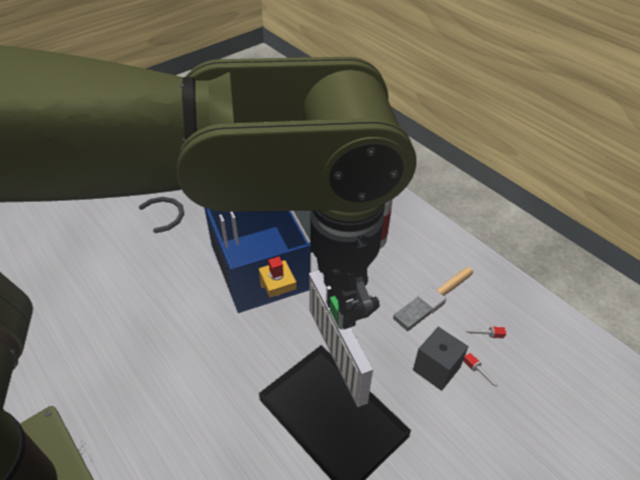

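The plate hangs upright over the tray at about (340,335), tilted less than 0.01 rad with its underside near z = 0.20. The pin is still seated at (276,267) with its head top at 0.145, so I hand the job in.

```bash
python3 -c "
from h import *
print(arm.job_done(),arm.get_t())"
```

```text
the job is handed in; nothing more can be done
the job is handed in; nothing more can be done
```

Job handed in at about 32 s: the pin is fully seated in the lug, the flap was left leaning back, and the filter plate is held upright and still about 17 cm above the middle of the tray; the two small look-alike pins by the stand shifted on the table along the way, for a reason I didn't trace.

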